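# Square up the instrument frame

### The arm

A 7-joint arm with a two-finger parallel gripper is mounted at the origin on a cart in front of the work surface, level with it; the furniture and walls round the work are solid. World frame = base frame: x ahead of the robot, y to its left, z up, the work surface at z = 0. Lengths are in m, angles in rad, forces in N, time in s.
With the tool pointing down it reaches from about 0.425 to 0.875 m from the base axis. Payload 8.4 kg.
Tool frame: the origin (TCP) lies midway between the tips of the shut fingers; the grasp point (between the pads) lies tcp_to_grasp behind it (tcp_to_grasp is the distance from the TCP to the grasp point, in m); z points along the fingers, y is the direction in which the jaws open and shut (so a half turn about z gives the same grasp; the last joint's range is limited). The gripper opens to 85 mm and grips with 20 to 120 N. Pads are 22 mm wide; open, the fingers measure 114 mm over their backs; the gripper's body (76 mm by 85 mm) begins 54 mm behind the grasp point. The pads swing forward as they close: fully open they stand 13 mm farther back than shut.
Start: joints at [-1.231, 0.333, 0.04, 1.465, -0.013, 1.343, -0.059], TCP at [0.276, 0.588, 0.231] pointing down, gripper open.
Joint ranges: [-2.58, 2.58], [-0.38, 2.09], [-1.3, 1.39], [0.25, 2.4], [-1.5, 4.64], [0.08, 2.09], [-2.65, 2.65]. Speed limits (rad/s): [2.22, 2.22, 2.79, 2.79, 3.14, 3.14, 3.14].

### API

Orientations are given as a unit quaternion [w, x, y, z].
In Python, from workcell import * gives the robot as it stands.
- The arm moves only by the tool send_rows, never from a script. Its argument "targets" is a list of rows, each an object with "fingers": the opening, from -1 (shut) to 1 (fully open); "slide": the shift along the tool's x, y, z in mm, a list of three; "turn": the turn, a rotation vector about the tool's x, y, z in rad, a list of three. A call has 1 to 5 rows; each row is the pose to reach, as a shift and turn from the pose measured when the call began, along the tool's axes at that moment; what a row does not reach only later rows make up. A row lasts 1/8 s, in which the tool goes at most 62.5 mm and 10.7 degrees, less where a joint would pass 70% of its speed; a pose out of reach is approached as far as the arm can. A call with a gripper value outside its range is refused whole. The fingers move at their own pace and stop on an object; "newtons" is the grip in N (left out, the last holds). Time passes only in rows, so rows that repeat a pose let the fingers close. It gives the time, the measured TCP pose, the force and the opening at its end, in the units of the state.
- sense(): the state, without advancing time (a new reading comes with each control period).
- grab_frame(name): name is "side" or "top"; returns the picture (420x560x3 uint8, blue, green, red); there is no depth.
- camera_info(name): a dict with "vfov" (degrees; the focal length in pixels is half the picture's height over the tangent of half this angle, whatever the lens; pixels are square), "cx", "cy" (the principal point, pixels), "R" (3x3) and "t" (3): a world point X has camera coordinates R X + t. Camera axes: x right, y down, z forward; pixel columns grow to the right and rows downward; lengths in m; the calibration is good to about 2 mm. A picture is of the moment at which its call begins. camera_info takes no time and is no camera call.
- hand_in(): hands the job in, once; it reports no verdict.
The state is a dict: "time": time; "qpos": joint angles; "qd": joint speeds; "joint_efforts": joint torques, N m; "position": TCP position; "eef_rot": TCP orientation; "force": force on the tool from outside, world axes, zero at the start; "torque": the same for the moment, N m; "width": finger opening in m.
Only numpy, scipy, OpenCV 4.12 (cv2) and the standard library are available. Lean on these libraries where they do the work, as an engineer would, in place of code of your own. Each camera call takes 0.05 s, during which the arm holds its last target. There are 200 camera calls.

### The job

Swing the lid of the grey case fully open until it rests back on its stop, and take out the square, which has an upright grip. Lay it flat on the worktop in the inside corner of the aluminium frame and press it home until one outer edge is flush along the base rail and the other flush along the pivoting stud, which swings the leaning stud true. Finish while still gripping the square and pressing it against both; leave the lid open and the other things on the bench where they are.

Things in the scene. Friction and masses are not known exactly. Their poses are not given: they have to be found in the camera images.
- case: low grey case fixed to the worktop, 138 x 150 mm, walls 4 mm thick and 32 mm high, inner floor 8 mm above the worktop. Origin: centre of its underside; z up; the hinge of the lid runs along its y axis at x = +69 mm, z = 32 mm; the lid's handle is on the -x side.
- lid (a joint): lid of the case, 42 mm high (closed top at 74 mm above the worktop): 0 closed, grows as it opens, 1.75 rad against its stop (just past upright). Moves freely: falls shut if let go below about 1 rad, falls open to the stop if let go past about 1.3 rad.
- lid_handle (a point): middle of the lid's handle: a round bar 10 mm thick, 90 mm long, parallel to the hinge, on two slanting arms, 20 mm in front of the lid's front face and 28 mm above its top. Lid shut: x = -89, z = 102 mm in the case's frame; it swings about the hinge line, 172 mm away. Can be pinched from above and turns between the fingers as the lid swings.
- square: loose steel square (0.2 to 0.42 kg), an L of two legs 100 mm long outside, 24 mm wide, 14 mm thick, with a thinner web (10 mm) between; lies flat inside the case. Origin: on its underside below the centre of the grip; its outer straight edges face +x and +y, 42 mm from the origin; the legs' free ends lie 58 mm from the origin to -y and -x; z up.
- square_grip (a point): centre of the square's upright black grip: a block 40 mm long (along the square's x), 18 mm thick (along its y), from 10 to 58 mm above the square's underside; this point is 34 mm above the underside.
- frame: aluminium frame of two 30 mm profiles, fixed. Origin: on the worktop at the true inside corner; +x points into the base rail, +y into the stud, so the free corner has x and y negative. The square belongs here, axes parallel, its +x edge on the rail and its +y edge on the stud: its origin is then at x = -42, y = -42 mm. A strap and bolt heads on top reach 39 mm above the worktop.
- rail: base rail of the frame, fixed: 30 x 215 mm, top 31 mm above the worktop; in the frame's axes its inner face is x = 0, from y = -170 to +45 mm. Origin and axes are those of the frame. Smooth: the steel square slides on rail and stud with friction about 0.3, on the worktop about 0.6.
- stud: stud: profile 165 mm long, 30 mm wide, top at 31 mm; turns on an upright bolt with friction (0.12 N m) and stays where put. Origin: bolt axis at the worktop, x = -24, y = +15 mm in the frame; runs from +20 to -145 mm along its own x, inner face at its y = -15 mm. True when its x is parallel to the frame's x; at the start leans 0.06 to 0.14 rad into the corner (free end to the frame's -y).
- marker_mid (a point): bystander: marker pen 131 mm long lying on the worktop (its middle, 6 mm up)
- dish_mid (a point): bystander: lidded petri dish, 93 mm across, 15 mm high (its middle)
- bottle_mid (a point): bystander: small reagent bottle, 47 mm across, 100 mm high (its middle)
- tip_box_mid (a point): bystander: pipette tip box, 78 x 125 x 71 mm (its middle)

How it is judged:
By the outcome, as a careful person would: the job done as asked, in the order asked, and still so for the second after the job is handed in, while the arm keeps its last pose, push and grip.
It also fails if it takes over 72 s, if anything falls off the work surface, if the arm or the gripper's body presses on something with over 40 N, if the wrist force passes 120 N, or if a joint passes its speed limit or range.

## Working session

There is one attempt and no reset: what is moved stays moved. The work goes in short steps, Python scripts to look and compute and a tool call to move; the robot and the scene stay as the last step left them, time stands still between calls to the robot, and variables do not carry over. Pictures are saved under pics/ and viewed, about 8 in all and at most 12, crops included, and the job is handed in when it is done.

Besides the shell and the picture viewer there is one more tool, called after "Call:" as name(argument=value, ...) on one line, values as JSON. send_rows: Moves the arm, as the interface text tells. Its arguments: {"type":"object","properties":{"targets":{"type":"array","items":{"type":"object","properties":{"fingers":{"type":"number"},"slide":{"type":"array","items":{"type":"number"}},"turn":{"type":"array","items":{"type":"number"}}}}},"newtons":{"type":"number"}},"required":["targets"]}

```bash
ls; mkdir -p pics; python3 - <<'E'
from workcell import *
import cv2,numpy as np
s=sense();print({k:np.round(v,3).tolist() for k,v in s.items()})
try: print(tcp_to_grasp)
except Exception as e: print(e)
for n in("side","top"):
    i=camera_info(n);print(n,i)
    cv2.imwrite(f"pics/{n}0.png",grab_frame(n))
E
```

```text
pics
{'time': 0.0, 'qpos': [-1.231, 0.334, 0.04, 1.466, -0.013, 1.343, -0.059], 'qd': [-0.002, -0.001, -0.0, 0.001, 0.002, -0.001, -0.0], 'joint_efforts': [-0.001, -65.857, 1.365, -40.555, 0.017, 0.013, 0.0], 'position': [0.276, 0.588, 0.23], 'eef_rot': [-0.0, 0.218, 0.976, -0.001], 'force': [0.154, -0.287, 0.196], 'torque': [-0.013, -0.013, -0.003], 'width': 0.085}
0.0187
side {'vfov': 52.12041875503225, 'cx': 279.26957361404357, 'cy': 211.1719604124983, 'R': array([[-0.92265181, -0.38563258, -0.00107117],
       [-0.14398535,  0.34706875, -0.92672083],
       [ 0.35774552, -0.85488642, -0.37574906]]), 't': array([0.59042086, 0.15254203, 1.25507461])}
top {'vfov': 55.488560975810515, 'cx': 276.083573862648, 'cy': 204.32253135044903, 'R': array([[ 0.02181058, -0.99958531, -0.01880199],
       [-0.99276874, -0.01943365, -0.11845908],
       [ 0.11804456,  0.02124969, -0.99278091]]), 't': array([0.08213434, 0.58043017, 1.15496348])}
```

View pics/top0.png

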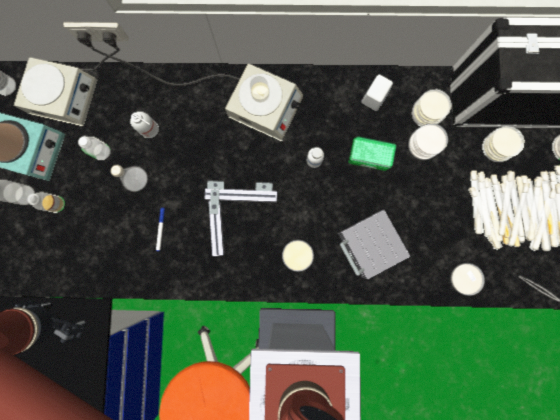

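View pics/side0.png

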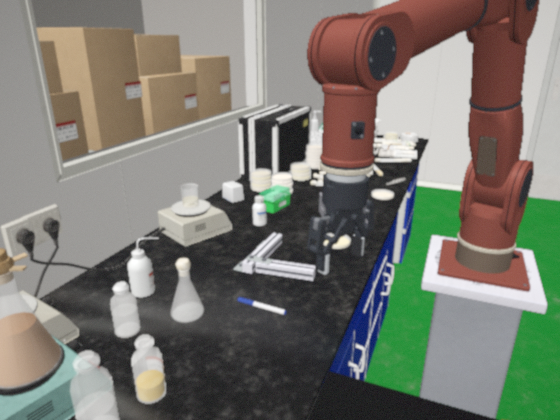

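The top view shows the case at about (375,245), with its handle at the lower left. The frame corner is at about (213,195), with one arm running right and one running down. I'll zoom in on both.

```bash
python3 - <<'E'
import cv2,numpy as np
t=cv2.imread("pics/top0.png");
a=cv2.resize(t[175:265,195:285],(540,540),interpolation=cv2.INTER_CUBIC)[:, :400]
b=cv2.resize(t[200:290,335:425],(540,540),interpolation=cv2.INTER_CUBIC)[:540,:400]
a=cv2.resize(t[172:264,195:285],None,fx=4.4,fy=4.4,interpolation=cv2.INTER_CUBIC)
b=cv2.resize(t[200:292,330:420],None,fx=4.4,fy=4.4,interpolation=cv2.INTER_CUBIC)
im=np.hstack([a,b])
for k in range(0,90,10):
    for o,x0 in((0,195),(396,330)):
        cv2.putText(im,str(x0+k),(o+int((k+.5)*4.4)-8,400),0,.3,(0,255,255),1); cv2.line(im,(o+int((k+.5)*4.4),0),(o+int((k+.5)*4.4),6),(0,255,255),1)
    for o,y0 in((0,172),(396,200)):
        cv2.putText(im,str(y0+k),(o,int((k+.5)*4.4)+3),0,.3,(0,255,255),1)
cv2.imwrite("pics/crop1.png",im)
E
```

```text
(no output)
```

View pics/crop1.png

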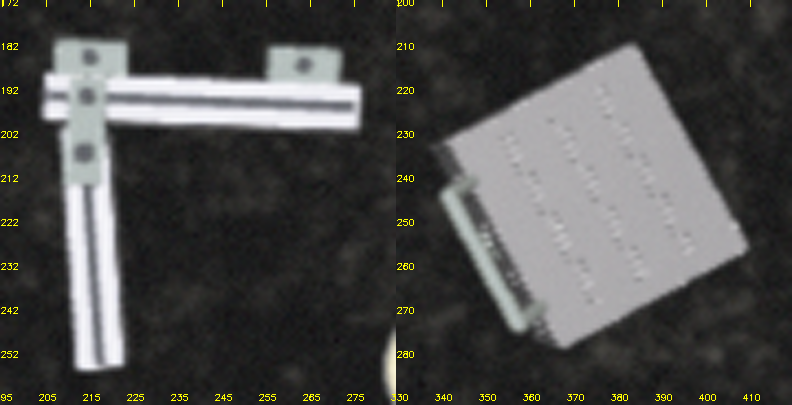

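The left crop shows the rail running horizontally and the stud running downward, leaning slightly right into the corner. The right crop shows the shut lid with its handle on the lower left. I'll convert these pixels to positions.

```bash
cat > h.py <<'E'
from workcell import *
import cv2,numpy as np
from scipy.spatial.transform import Rotation as Ro
def w(n,uv,z):
    i=camera_info(n);f=210/np.tan(np.radians(i["vfov"]/2))
    d=np.array([(uv[0]-i["cx"])/f,(uv[1]-i["cy"])/f,1])
    R=i["R"];o=-R.T@i["t"];d=R.T@d
    return o+d*(z-o[2])/d[2]
def p(n,X):
    i=camera_info(n);f=210/np.tan(np.radians(i["vfov"]/2));c=i["R"]@np.asarray(X)+i["t"]
    return np.array([i["cx"]+f*c[0]/c[2],i["cy"]+f*c[1]/c[2]])
E
python3 - <<'E'
from h import *
def c(u,v,left,z):
    x0,y0,o=(195,172,0) if left else (330,200,396)
    return w("top",((u-o+.5)/4.4-.5+x0,(v+.5)/4.4-.5+y0),z)[:2]
print("rail",[c(u,v,1,.031).round(4) for u,v in((43,73),(43,119),(361,85),(359,130))])
print("stud in/out far",[c(u,v,1,.031).round(4) for u,v in((107,125),(124,366),(66,183),(76,370))])
L=np.array([c(u,v,0,.074) for u,v in((443,141),(636,43),(749,247),(563,348))]);print("lid",L.round(4),np.linalg.norm(np.roll(L,-1,0)-L,axis=1))
H=np.array([c(u,v,0,.102) for u,v in((441,193),(519,331))]);print("handle",H,H.mean(0),np.linalg.norm(H[1]-H[0]))
print("ctr",L.mean(0))
for a,b in((0,1),(3,2)): d=L[b]-L[a];print("yaw x",np.arctan2(d[1],d[0]))
for a,b in((3,0),(2,1)): d=L[b]-L[a];print("yaw y",np.arctan2(d[1],d[0])-np.pi/2)
E
```

```text
rail [array([0.6238, 0.3116]), array([0.592 , 0.3102]), array([0.6196, 0.0934]), array([0.5887, 0.0941])]
stud in/out far [array([0.5888, 0.2662]), array([0.4259, 0.2484]), array([0.5484, 0.2926]), array([0.4225, 0.2806])]
lid [[ 0.4991 -0.0915]
 [ 0.5655 -0.2166]
 [ 0.4353 -0.2874]
 [ 0.3687 -0.1683]] [0.14159771 0.14819932 0.13647122 0.15133636]
handle [[ 0.46484742 -0.08642241]
 [ 0.38018781 -0.13517973]] [ 0.42251762 -0.11080107] 0.09769608802168323
ctr [ 0.467119   -0.19093993]
yaw x -1.0830515492955997
yaw x -1.061084259872723
yaw y -1.038959798302821
yaw y -1.072854933270709
```

```bash
cat >> h.py <<'E'
def yaw(q):
    y=Ro.from_quat(np.roll(q,-1)).apply([0,1,0]);return np.arctan2(y[1],y[0])
def plan(*tg,start=None):
    "tg: (x,y,z,psi) TCP targets -> slide mm, turn for chained calls (tool down)"
    s=sense();a=np.r_[s["position"],yaw(s["eef_rot"])] if start is None else np.array(start,float)
    M=Ro.from_quat(np.roll(s["eef_rot"],-1)).as_matrix()
    print("t",s["time"],"pos",np.round(s["position"],4),"psi",round(yaw(s["eef_rot"]),4),"zax",M[:,2].round(3),"F",np.round(s["force"],1),"w",s["width"])
    for b in tg:
        b=np.array(b,float);d=b-a;c,n=np.cos(a[3]),np.sin(a[3])
        print("slide",np.round(1e3*np.array([-n*d[0]+c*d[1],c*d[0]+n*d[1],-d[2]]),1),"turn z",round(-((d[3]+np.pi)%(2*np.pi)-np.pi),3));a=b
E
python3 -c "
from h import *
plan((.44,.33,.26,.4),(.46,.05,.26,-.33),(.4235,-.112,.17,-1.065))"
```

```text
t 0.1 pos [0.276  0.5881 0.2305] psi 1.132 zax [-0.001 -0.001 -1.   ] F [ 0.1  0.9 -0. ] w 0.0853134673040129
slide [-258.1 -163.9  -29.5] turn z 0.732
slide [-265.7  -90.6   -0. ] turn z 0.73
slide [-165.1   18.    90. ] turn z 0.735
```

Call:
send_rows(targets=[{"fingers":1,"slide":[-258,-164,-30],"turn":[0,0,0.732]},{"fingers":1,"slide":[-258,-164,-30],"turn":[0,0,0.732]},{"fingers":1,"slide":[-258,-164,-30],"turn":[0,0,0.732]},{"fingers":1,"slide":[-258,-164,-30],"turn":[0,0,0.732]},{"fingers":1,"slide":[-258,-164,-30],"turn":[0,0,0.732]}])

```text
time: 0.72
position: [0.4408, 0.3277, 0.2608]
eef_rot: [0.0, 0.554, 0.833, -0.001]
force: [0.7, 0.2, -0.1]
width: 0.0857
```

Call:
send_rows(targets=[{"fingers":0.2,"slide":[-266,-91,0],"turn":[0,0,0.73]},{"fingers":0.2,"slide":[-266,-91,0],"turn":[0,0,0.73]},{"fingers":0.2,"slide":[-266,-91,0],"turn":[0,0,0.73]},{"fingers":0.2,"slide":[-266,-91,0],"turn":[0,0,0.73]},{"fingers":0.2,"slide":[-266,-91,0],"turn":[0,0,0.73]}])

```text
time: 1.35
position: [0.4593, 0.0437, 0.2612]
eef_rot: [0.0, 0.816, 0.577, -0.001]
force: [0.0, -0.6, -0.5]
width: 0.0513
```

```bash
python3 -c "
from h import *
plan((.4235,-.112,.17,-1.065),(.4235,-.112,.086,-1.065))"
```

```text
t 1.35 pos [0.4593 0.0437 0.2612] psi -0.3395 zax [-0.001 -0.001 -1.   ] F [ 0.  -0.6 -0.5] w 0.05127359478755913
slide [-158.7   18.    91.2] turn z 0.726
slide [ 0.  0. 84.] turn z -0.0
```

Call:
send_rows(targets=[{"fingers":0.2,"slide":[-159,18,91],"turn":[0,0,0.726]},{"fingers":0.2,"slide":[-159,18,91],"turn":[0,0,0.726]},{"fingers":0.2,"slide":[-159,18,91],"turn":[0,0,0.726]},{"fingers":0.2,"slide":[-159,18,91],"turn":[0,0,0.726]},{"fingers":0.2,"slide":[-159,18,91],"turn":[0,0,0.726]}])

```text
time: 1.98
position: [0.423, -0.1126, 0.1702]
eef_rot: [0.0, 0.968, 0.25, -0.001]
force: [-0.1, -0.0, -0.0]
width: 0.0516
```

```bash
python3 - <<'E'
from h import *
plan((.4235,-.112,.086,-1.065))
im=[]
for n in("top","side"):
    f=grab_frame(n);u=p(n,(.4235,-.112,.102)).astype(int);print(n,u)
    c=f[max(u[1]-60,0):u[1]+60,u[0]-65:u[0]+65];im.append(cv2.resize(c,(390,360),interpolation=cv2.INTER_CUBIC))
cv2.imwrite("pics/c2.png",np.hstack(im))
E
```

```text
t 1.975 pos [ 0.423  -0.1126  0.1702] psi -1.0655 zax [-0.001 -0.001 -1.   ] F [-0.1 -0.  -0. ] w 0.05155002315302289
slide [ 0.8 -0.3 84.2] turn z -0.0
top [349 258]
side [350 198]
```

View pics/c2.png

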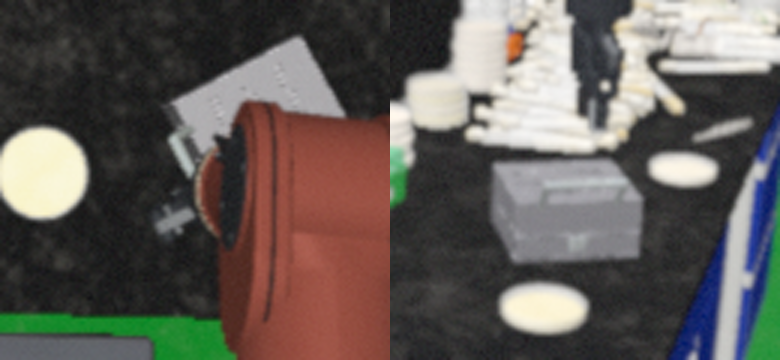

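The gripper is above the handle, and the bar in the side view falls where I predicted. I'll descend and pinch.

Call:
send_rows(targets=[{"fingers":0.2,"slide":[1,0,45],"turn":[0,0,0]},{"fingers":0.2,"slide":[1,0,84],"turn":[0,0,0]},{"fingers":0.2,"slide":[1,0,84],"turn":[0,0,0]},{"fingers":-1,"slide":[1,0,84],"turn":[0,0,0]},{"fingers":-1,"slide":[1,0,84],"turn":[0,0,0]}], newtons=25)

```text
time: 2.7
position: [0.4257, -0.1113, 0.0882]
eef_rot: [0.001, 0.967, 0.253, 0.001]
force: [0.3, 0.6, 1.4]
width: 0.0156
```

Call:
send_rows(targets=[{"fingers":-1,"slide":[0,0,0],"turn":[0,0,0]},{"fingers":-1,"slide":[0,0,0],"turn":[0,0,0]},{"fingers":-1,"slide":[0,0,0],"turn":[0,0,0]}])

```text
time: 3.08
position: [0.4265, -0.1126, 0.0891]
eef_rot: [0.001, 0.968, 0.253, 0.002]
force: [2.5, -6.0, -4.3]
width: 0.0086
```

```bash
python3 - <<'E'
from h import *
plan()
s=sense();a0=np.arctan2(70,158);r=172.8
for th in np.arange(.15,1.81,.15):
    print(round(th,2),"y %.0f z %.0f"%(-r*np.cos(a0+th)+158, -(r*np.sin(a0+th)-70)))
E
```

```text
t 3.075 pos [ 0.4265 -0.1126  0.0891] psi -1.0599 zax [ 0.005 -0.002 -1.   ] F [ 2.5 -6.  -4.3] w 0.008602635619678535
0.15 y 12 z -23
0.3 y 28 z -44
0.45 y 46 z -62
0.6 y 67 z -77
0.75 y 90 z -89
0.9 y 115 z -97
1.05 y 140 z -102
1.2 y 166 z -103
1.35 y 192 z -99
1.5 y 217 z -93
1.65 y 240 z -82
1.8 y 262 z -68
```

Call:
send_rows(targets=[{"fingers":-1,"slide":[0,12,-23],"turn":[0,0,0]},{"fingers":-1,"slide":[0,28,-44],"turn":[0,0,0]},{"fingers":-1,"slide":[0,46,-62],"turn":[0,0,0]},{"fingers":-1,"slide":[0,67,-77],"turn":[0,0,0]},{"fingers":-1,"slide":[0,90,-89],"turn":[0,0,0]}])

```text
time: 3.7
position: [0.4702, -0.1912, 0.1799]
eef_rot: [0.001, 0.967, 0.253, 0.003]
force: [0.8, -0.3, -8.3]
width: 0.0089
```

```bash
python3 - <<'E'
from h import *
plan()
s=sense()
e=np.array([np.cos(-1.065),np.sin(-1.065)]);d=s["position"]-[.4265,-.1126,.0891];print("along",d[:2]@e*1e3,"up",d[2]*1e3)
E
```

```text
t 3.7 pos [ 0.4702 -0.1912  0.1799] psi -1.0592 zax [ 0.005 -0.    -1.   ] F [ 0.8 -0.3 -8.3] w 0.008882253375987857
along 89.87810542225108 up 90.78525209972608
```

Call:
send_rows(targets=[{"fingers":-1,"slide":[0,25,-8],"turn":[0,0,0]},{"fingers":-1,"slide":[0,50,-13],"turn":[0,0,0]},{"fingers":-1,"slide":[0,76,-14],"turn":[0,0,0]},{"fingers":-1,"slide":[0,102,-10],"turn":[0,0,0]},{"fingers":-1,"slide":[0,127,-4],"turn":[0,0,0]}])

```text
time: 4.32
position: [0.5322, -0.3029, 0.185]
eef_rot: [0.001, 0.967, 0.253, 0.002]
force: [-2.2, -0.2, -3.8]
width: 0.0089
```

Call:
send_rows(targets=[{"fingers":-1,"slide":[0,23,11],"turn":[0,0,0]},{"fingers":-1,"slide":[0,36,19],"turn":[0,0,0]},{"fingers":-1,"slide":[0,36,19],"turn":[0,0,0]}])

```text
time: 4.7
position: [0.5499, -0.3349, 0.1662]
eef_rot: [0.001, 0.968, 0.253, 0.002]
force: [-0.5, -2.0, -1.0]
width: 0.0089
```

```bash
python3 - <<'E'
from h import *
plan()
s=sense()
e=np.array([np.cos(-1.065),np.sin(-1.065)]);d=s["position"]-[.4265,-.1126,.0891];print("along",d[:2]@e*1e3,"up",d[2]*1e3)
E
```

```text
t 4.7 pos [ 0.5499 -0.3349  0.1662] psi -1.0596 zax [ 0.005 -0.001 -1.   ] F [-0.5 -2.  -1. ] w 0.008896546599526102
along 254.239263308505 up 77.06728820304758
```

Call:
send_rows(targets=[{"fingers":-0.45,"slide":[0,2,0],"turn":[0,0,0]},{"fingers":-0.45,"slide":[0,2,0],"turn":[0,0,0]},{"fingers":-0.45,"slide":[0,2,-20],"turn":[0,0,0]},{"fingers":-0.45,"slide":[0,2,-70],"turn":[0,0,0]},{"fingers":0,"slide":[0,2,-90],"turn":[0,0,0]}])

```text
time: 5.32
position: [0.5512, -0.3374, 0.2607]
eef_rot: [0.002, 0.968, 0.253, 0.004]
force: [-0.4, -0.2, 0.1]
width: 0.0403
```

```bash
python3 - <<'E'
from h import *
plan((.5,-.08,.27,-1.06),(.47,.2,.27,-1.06))
E
```

```text
t 5.325 pos [ 0.5512 -0.3374  0.2607] psi -1.0597 zax [ 0.009 -0.003 -1.   ] F [-0.4 -0.2  0.1] w 0.04033484541274558
slide [  81.3 -249.6   -9.3] turn z 0.0
slide [ 110.7 -258.9   -0. ] turn z -0.0
```

Call:
send_rows(targets=[{"fingers":0.2,"slide":[81,-250,-9],"turn":[0,0,0]},{"fingers":0.2,"slide":[81,-250,-9],"turn":[0,0,0]},{"fingers":0.2,"slide":[81,-250,-9],"turn":[0,0,0]},{"fingers":0.2,"slide":[81,-250,-9],"turn":[0,0,0]},{"fingers":0.2,"slide":[81,-250,-9],"turn":[0,0,0]}])

```text
time: 5.95
position: [0.4991, -0.075, 0.2695]
eef_rot: [0.001, 0.967, 0.256, 0.005]
force: [-0.1, -0.5, 0.8]
width: 0.0512
```

Call:
send_rows(targets=[{"fingers":0.2,"slide":[111,-259,0],"turn":[0,0,0]},{"fingers":0.2,"slide":[111,-259,0],"turn":[0,0,0]},{"fingers":0.2,"slide":[111,-259,0],"turn":[0,0,0]},{"fingers":0.2,"slide":[111,-259,0],"turn":[0,0,0]},{"fingers":0.2,"slide":[111,-259,0],"turn":[0,0,0]}])

```text
time: 6.58
position: [0.4669, 0.2075, 0.2695]
eef_rot: [0.001, 0.966, 0.257, 0.005]
force: [0.7, -1.0, -0.2]
width: 0.0511
```

```bash
python3 - <<'E'
from h import *
plan()
f=grab_frame("top");cv2.imwrite("pics/top3.png",f);g=grab_frame("side");cv2.imwrite("pics/side3.png",g)
a=cv2.resize(f[195:295,335:435],None,fx=4,fy=4,interpolation=cv2.INTER_CUBIC)
b=cv2.resize(g[140:240,290:390],None,fx=4,fy=4,interpolation=cv2.INTER_CUBIC)
im=np.hstack([a,b])
for k in range(0,100,10):
    for o,x0,y0 in((0,335,195),(400,290,140)):
        cv2.putText(im,str(x0+k),(o+4*k-6,398),0,.3,(0,255,255),1);cv2.putText(im,str(y0+k),(o,4*k+5),0,.3,(0,255,255),1)
cv2.imwrite("pics/c3.png",im)
E
```

```text
t 6.575 pos [0.4669 0.2075 0.2695] psi -1.0509 zax [ 0.011  0.    -1.   ] F [ 0.7 -1.  -0.2] w 0.051051854720426164
```

View pics/c3.png

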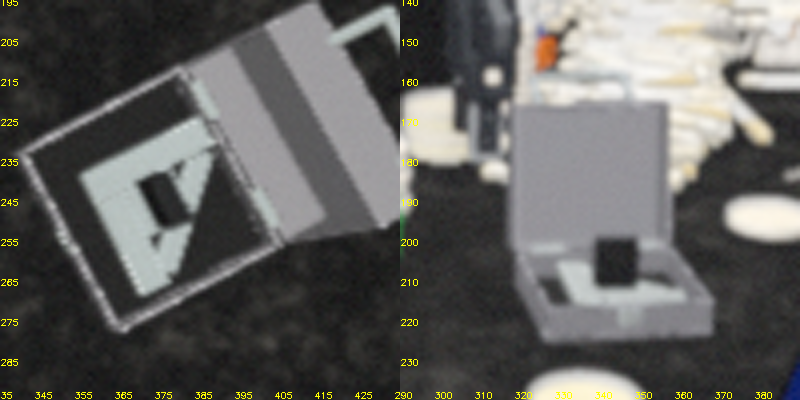

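The lid is open on its stop. The square's outer corner is at crop (80,177), with legs to (203,118) and (141,297), and the black grip is near (163,200). I'll compute its pose.

```bash
python3 - <<'E'
from h import *
def c(u,v,z,n="top",o=(0,335,195)): return w(n,((u-o[0]+.5)/4-.5+o[1],(v+.5)/4-.5+o[2]),z)[:2]
C=c(80,177,.022);A=c(203,118,.022);B=c(141,297,.022)
x=C-B;y=C-A;print("legs",np.linalg.norm(x),np.linalg.norm(y),"yaws",np.arctan2(x[1],x[0]),np.arctan2(y[1],y[0])-np.pi/2)
for t in(.45,.47,.49):
    R=np.array([[np.cos(t),-np.sin(t)],[np.sin(t),np.cos(t)]]);print(t,C-R@[.042,.042])
print("grip top",c(163,200,.066),"corners",[c(u,v,.066).round(4) for u,v in((138,180),(162,172),(188,220),(163,230))])
# dark blob in top picture near grip and in the side picture
g=cv2.imread("pics/side3.png");print("side grip top centre px->",w("side",((615.5-400)/4-.5+290,(238.5)/4-.5+140),.066))
plan((.47,-.04,.2,-1.1))
E
```

```text
legs 0.09789509760013262 0.10223302859431264 yaws 0.47323918364933426 0.464382807627139
0.45 [ 0.46177734 -0.19742955]
0.47 [ 0.46290292 -0.19780931]
0.49 [ 0.46403587 -0.19816648]
grip top [ 0.46461514 -0.19261922] corners [array([ 0.4785, -0.1749]), array([ 0.4845, -0.1921]), array([ 0.4508, -0.2102]), array([ 0.4433, -0.1925])]
side grip top centre px-> [ 0.46834021 -0.19548702  0.066     ]
t 6.675 pos [0.4665 0.2089 0.2691] psi -1.0474 zax [ 0.01  0.   -1.  ] F [-0.1 -1.  -0.7] w 0.05124508254232568
slide [-121.3  217.4   69.1] turn z 0.053
```

```bash
cat >> h.py <<'E'
def Rt(psi):
    c,s=np.cos(psi),np.sin(psi);return np.array([[-s,c,0],[c,s,0],[0,0,-1]])
def plan(*tg):
    s=sense();P=np.array(s["position"]);M=Ro.from_quat(np.roll(s["eef_rot"],-1)).as_matrix()
    print("t",s["time"],"pos",P.round(4),"psi",round(yaw(s["eef_rot"]),4),"zax",M[:,2].round(3),"F",np.round(s["force"],1),"T",np.round(s["torque"],2),"w",round(s["width"],4),"q7",round(s["qpos"][6],2))
    for b in tg:
        N=Rt(b[3]).T if 0 else np.column_stack([[-np.sin(b[3]),np.cos(b[3]),0],[np.cos(b[3]),np.sin(b[3]),0],[0,0,-1]])
        print("slide",(1e3*M.T@(np.array(b[:3])-P)).round(1),"turn",Ro.from_matrix(M.T@N).as_rotvec().round(3));P,M=np.array(b[:3]),N
E
python3 - <<'E'
from h import *
plan((.49,-.02,.2,-1.102),(.464,-.196,.12,-1.102),(.464,-.196,.027,-1.102))
E
```

```text
t 6.675 pos [0.4665 0.2089 0.2691] psi -1.0474 zax [ 0.01  0.   -1.  ] F [-0.1 -1.  -0.7] T [ 0.01 -0.   -0.  ] w 0.0512 q7 -1.55
slide [-94.6 209.7  69.3] turn [ 0.005 -0.009  0.055]
slide [-102.7  145.3   80. ] turn [0. 0. 0.]
slide [ 0.  0. 93.] turn [0. 0. 0.]
```

Call:
send_rows(targets=[{"fingers":0.4,"slide":[-95,210,69],"turn":[0.005,-0.009,0.055]},{"fingers":0.4,"slide":[-95,210,69],"turn":[0.005,-0.009,0.055]},{"fingers":0.4,"slide":[-95,210,69],"turn":[0.005,-0.009,0.055]},{"fingers":0.4,"slide":[-95,210,69],"turn":[0.005,-0.009,0.055]},{"fingers":0.4,"slide":[-95,210,69],"turn":[0.005,-0.009,0.055]}])

```text
time: 7.3
position: [0.4892, -0.026, 0.2001]
eef_rot: [0.0, 0.974, 0.228, -0.001]
force: [0.1, 1.2, 0.9]
width: 0.06
```

Call:
send_rows(targets=[{"fingers":0.4,"slide":[-103,145,80],"turn":[0,0,0]},{"fingers":0.4,"slide":[-103,145,80],"turn":[0,0,0]},{"fingers":0.4,"slide":[-103,145,80],"turn":[0,0,0]},{"fingers":0.4,"slide":[-103,145,80],"turn":[0,0,0]},{"fingers":0.4,"slide":[-103,145,80],"turn":[0,0,0]}])

```text
time: 7.92
position: [0.4608, -0.2028, 0.1203]
eef_rot: [0.0, 0.974, 0.227, -0.001]
force: [0.5, 1.2, -0.3]
width: 0.0598
```

```bash
python3 - <<'E'
from h import *
plan((.464,-.196,.027,-1.102))
g=grab_frame("side");f=grab_frame("top")
cv2.imwrite("pics/c4.png",np.hstack([cv2.resize(g[120:250,280:410],(400,400),interpolation=cv2.INTER_CUBIC),cv2.resize(f[180:310,310:440],(400,400),interpolation=cv2.INTER_CUBIC)]))
E
```

```text
t 7.925 pos [ 0.4608 -0.2028  0.1203] psi -1.1137 zax [-0.002 -0.001 -1.   ] F [ 0.5  1.2 -0.3] T [-0.01 -0.04 -0.03] w 0.0598 q7 -0.65
slide [ 6.1 -4.7 93.3] turn [ 0.     0.002 -0.012]
```

View pics/c4.png

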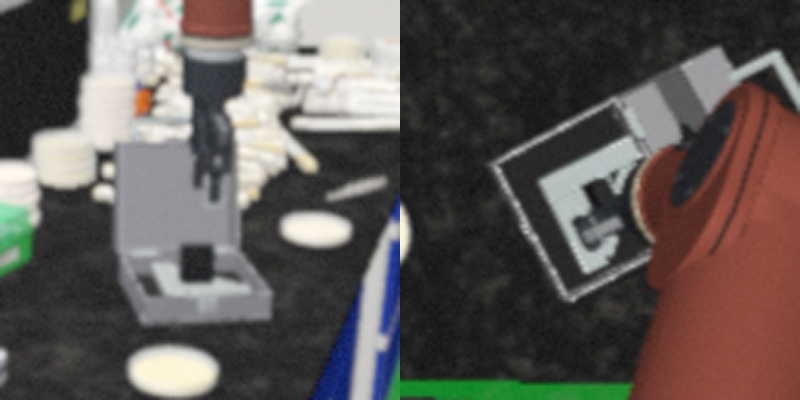

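The open fingers straddle the black grip in both views. The remaining 7 mm offset is included in the descent move.

Call:
send_rows(targets=[{"fingers":0.4,"slide":[6,-5,40],"turn":[0,0,-0.012]},{"fingers":0.4,"slide":[6,-5,80],"turn":[0,0,-0.012]},{"fingers":0.4,"slide":[6,-5,93],"turn":[0,0,-0.012]},{"fingers":0.4,"slide":[6,-5,93],"turn":[0,0,-0.012]},{"fingers":0.4,"slide":[6,-5,93],"turn":[0,0,-0.012]}], newtons=70)

```text
time: 8.65
position: [0.466, -0.1941, 0.0292]
eef_rot: [0.0, 0.972, 0.234, 0.001]
force: [0.4, -0.4, 1.2]
width: 0.0599
```

Call:
send_rows(targets=[{"fingers":-1,"slide":[0,0,0],"turn":[0,0,0]},{"fingers":-1,"slide":[0,0,0],"turn":[0,0,0]},{"fingers":-1,"slide":[0,0,0],"turn":[0,0,0]},{"fingers":-1,"slide":[0,0,0],"turn":[0,0,0]},{"fingers":-1,"slide":[0,0,0],"turn":[0,0,0]}])

```text
time: 9.28
position: [0.4669, -0.1943, 0.0301]
eef_rot: [0.001, 0.972, 0.234, 0.002]
force: [-0.6, 1.5, 8.3]
width: 0.017
```

```bash
python3 - <<'E'
from h import *
plan()
E
```

```text
t 9.275 pos [ 0.4669 -0.1943  0.0301] psi -1.0982 zax [ 0.004 -0.    -1.   ] F [-0.6  1.5  8.3] T [0.1  0.18 0.02] w 0.017 q7 -0.51
```

Call:
send_rows(targets=[{"fingers":-1,"slide":[0,0,-20],"turn":[0,0,0]},{"fingers":-1,"slide":[0,0,-50],"turn":[0,0,0]},{"fingers":-1,"slide":[0,0,-90],"turn":[0,0,0]},{"fingers":-1,"slide":[0,0,-120],"turn":[0,0,0]},{"fingers":-1,"slide":[0,0,-120],"turn":[0,0,0]}])

```text
time: 9.9
position: [0.4675, -0.1945, 0.1517]
eef_rot: [0.001, 0.972, 0.234, 0.003]
force: [-0.1, -0.0, -4.2]
width: 0.017
```

```bash
python3 - <<'E'
from h import *
plan((.5,0,.15,-1.35),(.52,.183,.11,-1.588))
E
```

```text
t 9.9 pos [ 0.4675 -0.1945  0.1517] psi -1.0981 zax [ 0.007  0.    -1.   ] F [-0.1 -0.  -4.2] T [ 0.01  0.06 -0.03] w 0.017 q7 -0.68
slide [ 117.5 -158.3    1.9] turn [ 0.002 -0.007  0.252]
slide [  59.6 -174.2   40. ] turn [0.    0.    0.238]
```

Call:
send_rows(targets=[{"fingers":-1,"slide":[30,-40,2],"turn":[0.002,-0.007,0.06]},{"fingers":-1,"slide":[60,-80,2],"turn":[0.002,-0.007,0.12]},{"fingers":-1,"slide":[90,-120,2],"turn":[0.002,-0.007,0.19]},{"fingers":-1,"slide":[118,-158,2],"turn":[0.002,-0.007,0.252]},{"fingers":-1,"slide":[118,-158,2],"turn":[0.002,-0.007,0.252]}])

```text
time: 10.52
position: [0.4999, 0.0042, 0.1482]
eef_rot: [0.0, 0.994, 0.113, -0.001]
force: [-0.4, -0.9, -3.1]
width: 0.017
```

Call:
send_rows(targets=[{"fingers":-1,"slide":[15,-45,10],"turn":[0,0,0.06]},{"fingers":-1,"slide":[30,-90,20],"turn":[0,0,0.12]},{"fingers":-1,"slide":[45,-135,30],"turn":[0,0,0.18]},{"fingers":-1,"slide":[60,-174,40],"turn":[0,0,0.238]},{"fingers":-1,"slide":[60,-174,40],"turn":[0,0,0.238]}])

```text
time: 11.15
position: [0.5178, 0.1898, 0.1057]
eef_rot: [0.001, 1.0, -0.003, -0.003]
force: [-0.4, -0.3, -3.6]
width: 0.017
```

```bash
python3 - <<'E'
from h import *
plan((.52,.183,.06,-1.588))
g=grab_frame("side");f=grab_frame("top")
cv2.imwrite("pics/c5.png",np.hstack([cv2.resize(g[200:300,220:320],(400,400),interpolation=cv2.INTER_CUBIC),cv2.resize(f[170:270,195:295],(400,400),interpolation=cv2.INTER_CUBIC)]))
E
```

```text
t 11.15 pos [0.5178 0.1898 0.1057] psi -1.5777 zax [-0.006 -0.002 -1.   ] F [-0.4 -0.3 -3.6] T [-0.15  0.02  0.01] w 0.017 q7 -1.84
slide [ 2.5  6.7 45.7] turn [0.002 0.006 0.01 ]
```

View pics/c5.png

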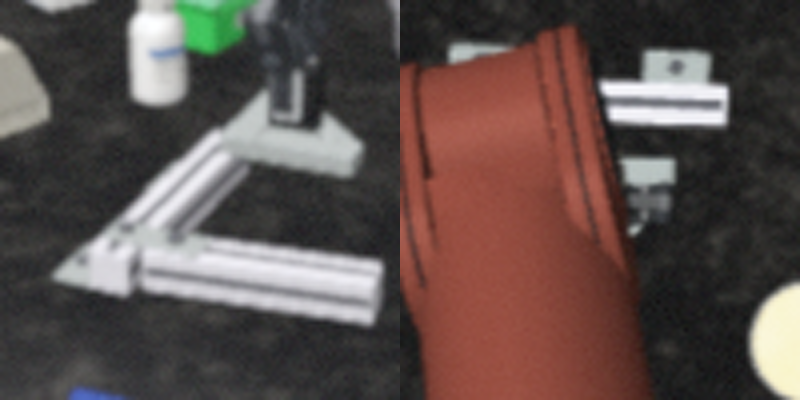

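The side view shows the square held level above the inside of the corner, clear of the rail and stud. I'll lower it.

Call:
send_rows(targets=[{"fingers":-1,"slide":[2,7,30],"turn":[0.002,0.006,0.01]},{"fingers":-1,"slide":[2,7,60],"turn":[0.002,0.006,0.01]},{"fingers":-1,"slide":[2,7,78],"turn":[0.002,0.006,0.01]},{"fingers":-1,"slide":[2,7,78],"turn":[0.002,0.006,0.01]},{"fingers":-1,"slide":[2,7,78],"turn":[0.002,0.006,0.01]}])

```text
time: 11.88
position: [0.5209, 0.1785, 0.0297]
eef_rot: [0.0, 1.0, -0.011, 0.001]
force: [0.1, -0.7, -2.7]
width: 0.0173
```

```bash
python3 - <<'E'
from h import *
plan((.52,.183,.021,-1.588))
E
```

```text
t 11.875 pos [0.5209 0.1785 0.0297] psi -1.5921 zax [ 0.003 -0.    -1.   ] F [ 0.1 -0.7 -2.7] T [-0.02 -0.01 -0.04] w 0.0173 q7 -1.77
slide [-1.  -4.4  8.7] turn [ 0.    -0.003 -0.004]
```

Call:
send_rows(targets=[{"fingers":-1,"slide":[-1,-2,4],"turn":[0,-0.003,-0.004]},{"fingers":-1,"slide":[-1,-2,7],"turn":[0,-0.003,-0.004]},{"fingers":-1,"slide":[-1,-2,9],"turn":[0,-0.003,-0.004]},{"fingers":-1,"slide":[-1,-2,9],"turn":[0,-0.003,-0.004]}])

```text
time: 12.38
position: [0.5205, 0.1811, 0.0221]
eef_rot: [-0.001, 1.0, -0.009, 0.0]
force: [-6.2, -0.1, 13.0]
width: 0.0171
```

```bash
python3 - <<'E'
from h import *
plan((.548,.183,.022,-1.588))
E
```

```text
t 12.375 pos [0.5205 0.1811 0.0221] psi -1.5879 zax [ 0.     0.001 -1.   ] F [-6.2 -0.1 13. ] T [-0.48  0.98 -0.05] w 0.0171 q7 -1.76
slide [27.4 -2.4  0.1] turn [-0.001 -0.     0.   ]
```

Call:
send_rows(targets=[{"fingers":-1,"slide":[8,-1,-0.5],"turn":[0,0,0]},{"fingers":-1,"slide":[16,-2,-0.5],"turn":[0,0,0]},{"fingers":-1,"slide":[22,-2,-0.5],"turn":[0,0,0]},{"fingers":-1,"slide":[25,-2,-0.5],"turn":[0,0,0]},{"fingers":-1,"slide":[25,-2,-0.5],"turn":[0,0,0]}])

```text
time: 13.0
position: [0.5456, 0.1824, 0.0224]
eef_rot: [-0.0, 1.0, -0.009, 0.0]
force: [0.5, -0.2, -4.1]
width: 0.0169
```

```bash
python3 - <<'E'
from h import *
plan((.548,.183,.022,-1.588))
E
```

```text
t 13.0 pos [0.5456 0.1824 0.0224] psi -1.5882 zax [ 0.     0.001 -1.   ] F [ 0.5 -0.2 -4.1] T [ 0.02  0.03 -0.01] w 0.0169 q7 -1.73
slide [ 2.4 -0.6  0.4] turn [-0.001 -0.    -0.   ]
```

Call:
send_rows(targets=[{"fingers":-1,"slide":[2,0,0.2],"turn":[0,0,0]},{"fingers":-1,"slide":[4,0,0.2],"turn":[0,0,0]},{"fingers":-1,"slide":[4,0,0.2],"turn":[0,0,0]}])

```text
time: 13.38
position: [0.5499, 0.1824, 0.0223]
eef_rot: [-0.0, 1.0, -0.009, 0.0]
force: [1.0, 1.5, -1.9]
width: 0.0175
```

```bash
python3 - <<'E'
from h import *
plan()
E
```

```text
t 13.375 pos [0.5499 0.1824 0.0223] psi -1.5882 zax [ 0.001  0.001 -1.   ] F [ 1.   1.5 -1.9] T [-0.03 -0.25  0.04] w 0.0175 q7 -1.73
```

Call:
send_rows(targets=[{"fingers":-1,"slide":[2,0,0.1],"turn":[0,0,0]},{"fingers":-1,"slide":[4,0,0.1],"turn":[0,0,0]},{"fingers":-1,"slide":[4,0,0.1],"turn":[0,0,0]}])

```text
time: 13.75
position: [0.5527, 0.1825, 0.0223]
eef_rot: [-0.001, 1.0, -0.009, -0.001]
force: [-8.7, -0.6, 7.3]
width: 0.0173
```

```bash
python3 - <<'E'
from h import *
plan()
E
```

```text
t 13.75 pos [0.5527 0.1825 0.0223] psi -1.5879 zax [-0.002  0.001 -1.   ] F [-8.7 -0.6  7.3] T [-0.35  1.52 -0.06] w 0.0173 q7 -1.73
```

Call:
send_rows(targets=[{"fingers":-1,"slide":[0.8,-7,-0.3],"turn":[0,0,0]},{"fingers":-1,"slide":[0.8,-14,-0.3],"turn":[0,0,0]},{"fingers":-1,"slide":[0.8,-21,-0.3],"turn":[0,0,0]},{"fingers":-1,"slide":[0.8,-28,-0.3],"turn":[0,0,0]},{"fingers":-1,"slide":[0.8,-28,-0.3],"turn":[0,0,0]}])

```text
time: 14.38
position: [0.5533, 0.211, 0.0224]
eef_rot: [-0.001, 1.0, -0.008, -0.002]
force: [-5.2, 0.6, 2.1]
width: 0.0174
```

```bash
python3 - <<'E'
from h import *
plan()
E
```

```text
t 14.375 pos [0.5533 0.211  0.0224] psi -1.5872 zax [-0.004  0.001 -1.   ] F [-5.2  0.6  2.1] T [-0.23  1.07 -0.08] w 0.0174 q7 -1.77
```

Call:
send_rows(targets=[{"fingers":-1,"slide":[1,-5,0],"turn":[0,0.003,0]},{"fingers":-1,"slide":[1,-9,0],"turn":[0,0.003,0]},{"fingers":-1,"slide":[1,-12,0],"turn":[0,0.003,0]},{"fingers":-1,"slide":[1,-12,0],"turn":[0,0.003,0]},{"fingers":-1,"slide":[1,-12,0],"turn":[0,0.003,0]}])

```text
time: 15.0
position: [0.5534, 0.2211, 0.0223]
eef_rot: [0.0, 1.0, -0.009, -0.002]
force: [-8.2, -6.6, 7.9]
width: 0.0172
```

```bash
python3 - <<'E'
from h import *
plan()
E
```

```text
t 15.0 pos [0.5534 0.2211 0.0223] psi -1.5883 zax [-0.003 -0.001 -1.   ] F [-8.2 -6.6  7.9] T [-1.41  1.68 -0.01] w 0.0172 q7 -1.79
```

Call:
send_rows(targets=[{"fingers":-1,"slide":[1,-2,-0.5],"turn":[0,0.002,0]},{"fingers":-1,"slide":[1,-3,-0.5],"turn":[0,0.002,0]},{"fingers":-1,"slide":[1,-3,-0.5],"turn":[0,0.002,0]},{"fingers":-1,"slide":[1,-3,-0.5],"turn":[0,0.002,0]}])

```text
time: 15.5
position: [0.5535, 0.2224, 0.0224]
eef_rot: [0.001, 1.0, -0.009, -0.002]
force: [-7.2, -5.2, 2.8]
width: 0.0174
```

```bash
python3 - <<'E'
from h import *
plan()
g=grab_frame("side");f=grab_frame("top")
cv2.imwrite("pics/c6.png",np.hstack([cv2.resize(g[215:295,220:330],(550,400),interpolation=cv2.INTER_CUBIC),cv2.resize(f[170:270,195:257],(248,400),interpolation=cv2.INTER_CUBIC)]))
cv2.imwrite("pics/side6.png",g)
E
```

```text
t 15.5 pos [0.5535 0.2224 0.0224] psi -1.5892 zax [-0.004 -0.003 -1.   ] F [-7.2 -5.2  2.8] T [-1.19  1.34  0.06] w 0.0174 q7 -1.79
```

View pics/c6.png

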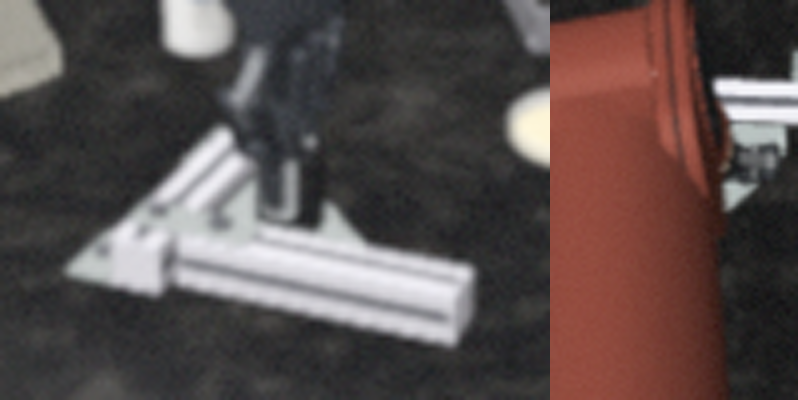

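The side view shows the stud swung outward, with the square's leg behind it. The stud's end corners are near crop (473,265) and (460,345). I'll push further until it stops firmly and compare the stud end with its predicted position.

Call:
send_rows(targets=[{"fingers":-1,"slide":[1.2,-2,0],"turn":[-0.002,0.003,0]},{"fingers":-1,"slide":[1.2,-4,0],"turn":[-0.002,0.003,0]},{"fingers":-1,"slide":[1.2,-4,0],"turn":[-0.002,0.003,0]},{"fingers":-1,"slide":[1.2,-4,0],"turn":[-0.002,0.003,0]}])

```text
time: 16.1
position: [0.5534, 0.2235, 0.0225]
eef_rot: [0.004, 1.0, -0.01, -0.002]
force: [-11.6, -9.7, 12.4]
width: 0.0171
```

```bash
python3 - <<'E'
from h import *
plan()
t=-.017;o=np.array([.5914,.2647]);R=lambda a:np.array([[np.cos(a),-np.sin(a)],[np.sin(a),np.cos(a)]])
for lean in(0,.03,.126):
    b=o+R(t)@[-.024,.015]
    for y in(-.015,.015): print(lean,y,[((p("side",np.r_[b+R(t+lean)@[-.145,y],z])-[220,215])*5).round(0) for z in(.031,0)])
g=grab_frame("side");a=cv2.imread("pics/side0.png")
cv2.imwrite("pics/c7.png",np.hstack([cv2.resize(x[215:295,240:320],(400,400),interpolation=cv2.INTER_CUBIC) for x in(a,g)]))
E
```

```text
t 16.1 pos [0.5534 0.2235 0.0225] psi -1.5908 zax [-0.005 -0.008 -1.   ] F [-11.6  -9.7  12.4] T [-1.99  2.12  0.13] w 0.0171 q7 -1.8
0 -0.015 [array([476., 268.]), array([474., 317.])]
0 0.015 [array([457., 294.]), array([456., 344.])]
0.03 -0.015 [array([478., 264.]), array([476., 313.])]
0.03 0.015 [array([461., 290.]), array([459., 340.])]
0.126 -0.015 [array([481., 252.]), array([480., 301.])]
0.126 0.015 [array([470., 278.]), array([468., 328.])]
```

View pics/c7.png

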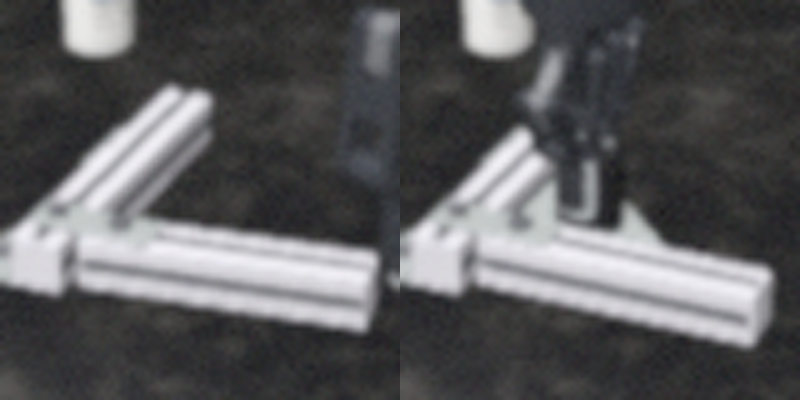

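Call:
send_rows(targets=[{"fingers":-1,"slide":[1.5,-3,-0.6],"turn":[0.008,0.005,-0.002]},{"fingers":-1,"slide":[1.5,-4,-0.6],"turn":[0.008,0.005,-0.002]},{"fingers":-1,"slide":[1.5,-5,-0.6],"turn":[0.008,0.005,-0.002]},{"fingers":-1,"slide":[1.5,-5,-0.6],"turn":[0.008,0.005,-0.002]}])

```text
time: 16.65
position: [0.5535, 0.2235, 0.0225]
eef_rot: [0.003, 1.0, -0.01, -0.002]
force: [-11.0, -15.6, 10.6]
width: 0.0169
```

```bash
python3 - <<'E'
from h import *
plan()
E
```

```text
t 16.65 pos [0.5535 0.2235 0.0225] psi -1.5916 zax [-0.004 -0.005 -1.   ] F [-11.  -15.6  10.6] T [-3.01  2.22  0.17] w 0.0169 q7 -1.8
```

Call:
send_rows(targets=[{"fingers":-1,"slide":[1.8,-2.5,-0.6],"turn":[0.005,0.004,-0.004]},{"fingers":-1,"slide":[1.8,-2.5,-0.6],"turn":[0.005,0.004,-0.004]},{"fingers":-1,"slide":[1.8,-2.5,-0.6],"turn":[0.005,0.004,-0.004]},{"fingers":-1,"slide":[1.8,-2.5,-0.6],"turn":[0.005,0.004,-0.004]}])

```text
time: 17.15
position: [0.5535, 0.2234, 0.0224]
eef_rot: [0.002, 1.0, -0.009, -0.002]
force: [-10.3, -8.1, 5.8]
width: 0.0167
```

```bash
python3 - <<'E'
from h import *
plan()
g=grab_frame("side");plan()
cv2.imwrite("pics/c8.png",cv2.resize(g[130:310,210:450],(800,600),interpolation=cv2.INTER_CUBIC))
E
```

```text
t 17.15 pos [0.5535 0.2234 0.0224] psi -1.5892 zax [-0.005 -0.003 -1.   ] F [-10.3  -8.1   5.8] T [-1.66  1.98  0.02] w 0.0167 q7 -1.79
t 17.2 pos [0.5535 0.2234 0.0225] psi -1.5891 zax [-0.005 -0.003 -1.   ] F [-9.9 -8.2  7.2] T [-1.64  2.03  0.02] w 0.0167 q7 -1.79
```

View pics/c8.png

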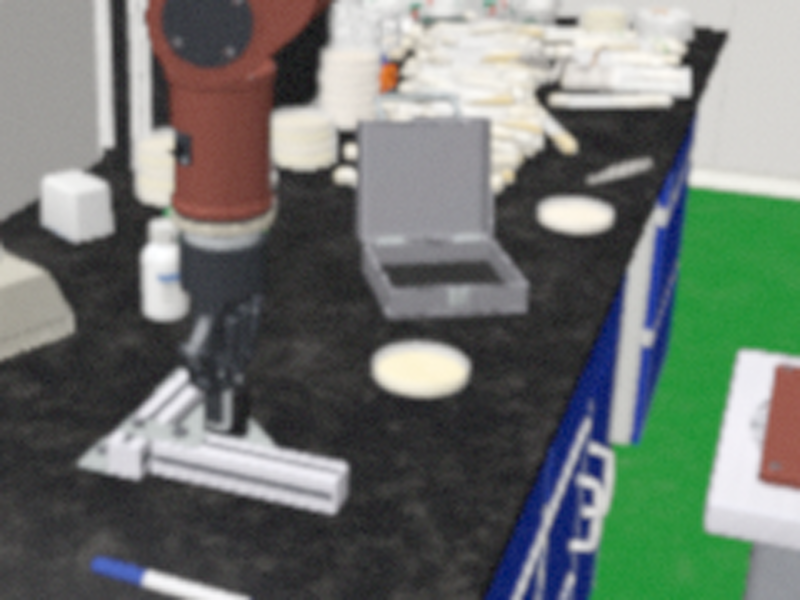

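The lid is open and the case is empty. The square is in the corner with the stud swung out, and the bystanders look undisturbed. The arm is pressing steadily with about 10 N on the rail and 8 N on the stud, and the yaw moment is near zero. Handing in.

```bash
python3 -c "
from h import *
print(hand_in());plan()"
```

```text
the job is handed in; nothing more can be done
None
the job is handed in; nothing more can be done
```

I opened the lid to its stop and took the square out by its grip. I laid it flat in the frame corner, slid it along the rail, and pressed it against the stud until the stud swung true. I handed in at about 17 s of the 72 s allowed, still gripping and pressing.

- **Pressing:** the last reading was about 10 N on the rail and 8 N on the stud, with about 0.02 N m of turning moment. Before that, raising the push on the stud from about 10 to 16 N did not move the square, so it was against a hard stop.
- **Position:** the tool ended at y = 0.2234 m, matching the predicted home position. In x it sits about 5 mm past the prediction. I put about 3.6 mm of that down to where I gripped the block and did not check the rest.
- **Stud:** its end in the side view agrees with zero lean, to about 0.02 rad. The arm hid the corner from the top camera, so I did not confirm flushness from above; it rests on the forces and the side view.
- **Rest of the scene:** the final picture shows the lid standing open and the case empty. The bottle, dish and marker look unmoved; the tip box was mostly hidden behind the arm there, and the arm never came near it.

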